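# Open the child-resistant hardener bottle

### The arm

A 7-joint arm with a two-finger parallel gripper is mounted at the origin on the work surface; the furniture and walls round the work are solid. World frame = base frame: x ahead of the robot, y to its left, z up, the work surface at z = 0. Lengths are in m, angles in degrees, forces in N, time in s.
With the tool pointing down it reaches from about 0.425 to 0.875 m from the base axis. Payload 4.7 kg.
Tool frame: the origin (TCP) lies on the centre line of the jaws, within the pads' length; the fingertips stand ahead of it and the grasp point (between the pads) lies 2 mm behind it (env.tip_reach is the x of the fingertips in the tool frame, in m); x points along the fingers, z is the direction in which the jaws open and shut, and the axes are right-handed (so a half turn about x gives the same grasp; the last joint's range is limited). The gripper opens to 87 mm and grips with 3 to 60 N. Pads are 19 mm wide; open, the fingers measure 117 mm over their backs; the gripper's body (75 mm by 190 mm) begins 51 mm behind the grasp point.
Start: joints at [66.068, 18.392, -4.016, 83.108, 1.295, 78.541, -3.26], TCP at [0.272, -0.59, 0.219] pointing down, gripper open.
Joint ranges: [-163.93, 163.93], [-17.29, 119.83], [-79.2, 71.16], [3.27, 140.29], [-89.18, 269.18], [5.43, 117.66], [-154.24, 154.24]. Speed limits (degrees/s): [147.25, 147.25, 180, 180, 180, 180, 180].

### API

Orientations are given as [roll, pitch, yaw] about the fixed x, y, z axes, in that order (R = Rz(yaw) Ry(pitch) Rx(roll)).
In Python, from cell import telemetry, optics, env, models gives the robot as it stands.
- The arm moves only by the shell command python3 -m pendant 'ROWS' [FORCE]. ROWS is JSON, a list of rows, each a list of 3 entries, a list of its own where there are three numbers: the finger opening in mm, from 0 to 87, then the shift along the tool's x, y, z in mm, then the turn, a rotation vector about the tool's x, y, z in rad. A call has 1 to 10 rows; each row is the pose to reach, as a shift and turn from the pose commanded when the call began, along the tool's axes at that moment; what a row does not reach only later rows make up. A row lasts 1/12 s, in which the tool goes at most 41.7 mm and 7.16 degrees, less where a joint would pass 70% of its speed; a pose out of reach is approached as far as the arm can. A call with a gripper value outside its range is refused whole. The fingers move at their own pace and stop on an object; FORCE is the grip in N (left out, the last holds). Time passes only in rows, so rows that repeat a pose let the fingers close. It gives the time, the measured TCP pose, the force and the opening at its end, in the units of the state.
- telemetry.get_obs(): the state, without advancing time (a new reading comes with each control period).
- optics.read_camera(name): name is "scene" or "top" or "wrist"; returns a dict with "image" (480x640x3 uint8, blue, green, red), "range_z" (480x640 float32, m along the optical axis (not along the pixel's ray), 0 where there is no reading), "fx", "fy", "cx", "cy" (pixels), "cam_to_world" (4x4, takes a point from camera to world coordinates). Camera axes: x right, y up, looking along -z (the intrinsics and any distortion apply to the point x, -y, -z); pixel columns grow to the right and rows downward; lengths in m; the calibration is good to about 2 mm. A picture is of the moment at which its call begins.
- env.sign_off(): hands the job in, once; it reports no verdict.
Trained networks look in the newest picture that a camera, given by its name, has taken for a name from the list of things; names that differ only in an ending like _2 or _b are one class to them, and where a whole thing is asked for, a point or a joint stands for the part that bears it (a point fixed in the world has none). Each returns a list of dicts, best first, with "confidence" (0 to 1); they miss things now and then, are a little off and sometimes report something else, mostly with a low value. They report only what shows in the picture. A call takes as long as a camera call. They do not tell look-alikes from the thing itself.
- models.masks_of(camera, label): "pixels" (480x640 bool, what is visible of it) and "extent" ([left, top, right, bottom] as shares, 0 to 1, of the picture: columns of its width, rows of its height, round what is visible of it).
- models.landmark_of(camera, label): "centre" ([row, column] as shares, 0 to 1, of the picture: columns of its width, rows of its height: a listed point, or the origin of a listed thing).
The state is a dict: "time_s": time; "qpos": joint angles; "joint_velocities": joint speeds; "effort": joint torques, N m; "tool_pos": TCP position; "tool_rot": TCP orientation; "force": force on the tool from outside, world axes, zero at the start; "wrist_torque": the same for the moment, N m; "grip_width": finger opening in m.
Only numpy, scipy, OpenCV 4.12 (cv2) and the standard library are available. Lean on these libraries where they do the work, as an engineer would, in place of code of your own. Each camera call takes 0.05 s, during which the arm holds its last target.

### The job

Open the hardener bottle clamped in the stand: press its child-resistant cap down and, keeping it pressed, turn it anticlockwise (seen from above) until its catch lets go, then lift the cap off and set it down gently, right side up, in the round steel dish. Lean on the cap only as firmly as it needs, do not force or tear it off, and leave the sanding block, the wax bar and the tape where they are.

Things in the scene. Friction and masses are not known exactly. Their poses are not given: they have to be found in the camera images.
- bottle: White round plastic bottle, 69 mm wide, clamped upright in a bench stand with a 112 x 112 x 8 mm dark plate; fixed. Origin: centre of the plate's underside, on the bottle's axis, z up; clamp post (top 70 mm up) and screws on its +x side, out to 60 mm. Straight side to 66 mm up, then a shoulder: radius 32 mm at 74 mm, 19 mm at 92 mm.
- neck (a point): Centre of the bottle's mouth, 118 mm above the bottle's origin, hidden in the cap at the start. The neck, 34 mm wide, carries two bayonet lugs along the bottle's +x and -x that hold the cap. A springy seal in the mouth pushes the cap up with 10 N and lets it sink about 1 mm when pressed.
- cap: Inner closure of the grey two-piece cap (loose); skirt 41 mm wide. Origin: centre of its lower rim, 105.5 mm above the bottle's origin while locked; z up. Locked with its x axis 0 to 7 degrees anticlockwise of the bottle's x; lifts off once turned about 47 to 125 degrees anticlockwise of it (clockwise it stops at 12). Turning it takes 0.1 to 0.3 N m.
- cap_shell_mid (a point): Point on the cap's axis inside its outer shell, a grey ribbed cylinder 48 mm wide and 31.5 mm tall to grip by the side; 15 mm below the shell's top. The shell is sprung up (2 N at rest, 0.2 N more per mm) and turns freely on the inner closure; only when fully pressed do its four dogs drop between eight teeth and drive it. Pressed less, they miss or click over.
- cap_top (a point): Centre of the shell's top: 42 mm above the cap's origin unpressed. The press travel to full engagement differs from cap to cap: 4.4 to 14.4 mm, plus about 1 mm of the seal, felt as a steep force rise. A dog landing on a tooth stops it 1 mm early until it is turned. 10 to 14 N downward holds it engaged; over 24 N on the neck, sideways push included, damages it.
- dish: Low round steel dish fixed to the bench by a magnet, 128 mm over its rim, 12 mm tall, wall 3 mm, flat inner floor of about 112 mm diameter, 4 mm above the bench. Origin: centre of its underside.
- sanding_block: Cork sanding block, 64 x 100 x 28 mm, lying on the bench; bystander. Origin: centre of its underside.
- wax_bar: Green bar of modelling wax, 37 x 76 x 14 mm, on the bench; bystander. Origin: centre of its underside.
- tape: Roll of cream masking tape lying flat, 104 mm in diameter, 25 mm tall; bystander. Origin: centre of its underside.
There are look-alikes about, which are no part of the job. Several things have the shape of the cap; the one meant has the colours described above.

How it is judged:
By the outcome, as a careful person would: the job done as asked, in the order asked, and still so for the second after the job is handed in, with the robot touching nothing.
It also fails if it takes over 64 s, if anything falls off the work surface, if the arm or the gripper's body presses on something with over 40 N, if the wrist force passes 120 N, or if a joint passes its speed limit or range.

## Working session

There is one attempt and no reset: what is moved stays moved. The work goes in short steps, Python scripts to look and compute and a shell command to move; the robot and the scene stay as the last step left them, time stands still between calls to the robot, and variables do not carry over. Pictures are saved under pics/ and viewed, and the job is handed in when it is done.

```bash
ls; mkdir -p pics
python3 - <<'E'
from cell import telemetry, optics, env, models
import cv2,numpy as np
print(telemetry.get_obs(), env.tip_reach)
for n in ["scene","top","wrist"]:
    d=optics.read_camera(n); cv2.imwrite(f"pics/{n}0.png",d["image"]); print(n,d["fx"],d["cx"],d["cy"],np.round(d["cam_to_world"],3).tolist(), [k for k in d])
E
```

```text
pics
{'time_s': 0.0, 'qpos': array([66.06832843, 18.43962272, -4.01407812, 83.17387073,  1.29628489,
       78.54058399, -3.25867868]), 'joint_velocities': array([ 0.11658828,  0.02950489, -0.09178438,  0.05974581,  0.06516765,
        0.0139546 , -0.00077223]), 'effort': array([-8.66016489e-04, -4.91292465e+01, -4.04656129e-01, -3.12525666e+01,
       -6.40279963e-02,  4.37662541e-02,  1.93483384e-04]), 'tool_pos': array([ 0.27172248, -0.58987437,  0.21826398]), 'tool_rot': array([-176.10604738,   89.89097743,  118.63554962]), 'force': array([-0.03475442, -0.20140378, -0.14603893]), 'wrist_torque': array([-0.00675938, -0.03032656, -0.03177839]), 'grip_width': 0.08730700712136577} 0.017
scene 601.6797979398705 325.2206878310543 242.5680777919002 [[-0.67, 0.286, -0.685, -0.34], [-0.742, -0.272, 0.613, 0.862], [-0.011, 0.919, 0.394, 0.614], [0.0, 0.0, 0.0, 1.0]] ['image', 'range_z', 'fx', 'fy', 'cx', 'cy', 'cam_to_world']
top 564.6492200132164 317.73714762217406 238.04481855340924 [[0.016, 0.988, -0.156, 0.337], [-1.0, 0.016, -0.003, 0.04], [-0.0, 0.156, 0.988, 1.342], [0.0, 0.0, 0.0, 1.0]] ['image', 'range_z', 'fx', 'fy', 'cx', 'cy', 'cam_to_world']
wrist 427.5933615421873 322.7794507169425 243.3766150390176 [[0.418, 0.868, 0.266, 0.345], [-0.908, 0.4, 0.121, -0.556], [-0.001, -0.293, 0.956, 0.383], [0.0, 0.0, 0.0, 1.0]] ['image', 'range_z', 'fx', 'fy', 'cx', 'cy', 'cam_to_world']
```

View pics/scene0.png

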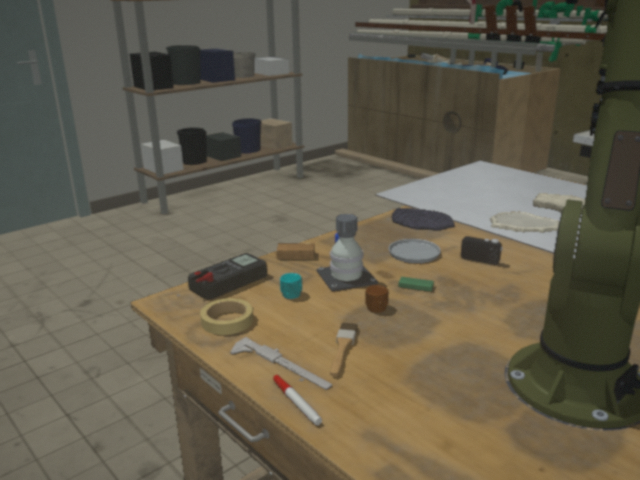

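View pics/top0.png

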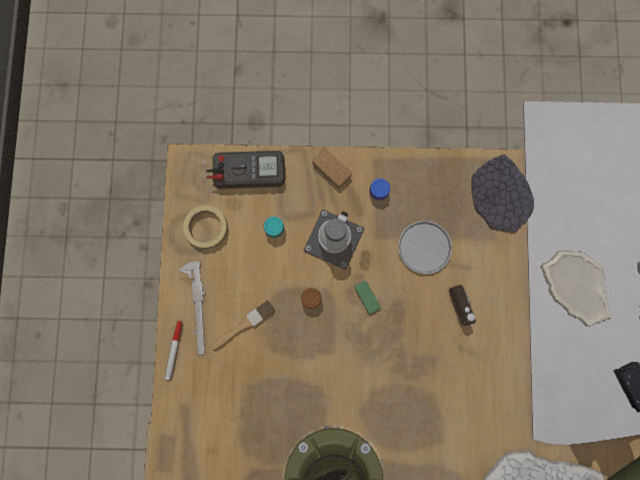

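View pics/wrist0.png

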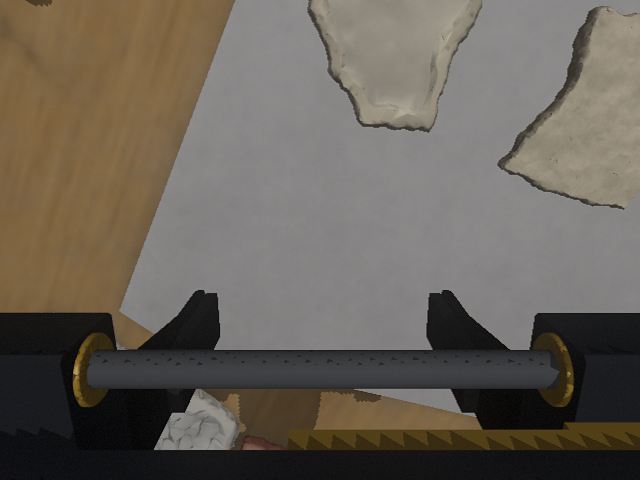

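The scene and top views show the grey cap on the bottle at top px (col 335, row 230) and the dish at (425, 248). The post's orange knob is at (342, 216). Blue, teal and brown look-alike caps stand around them. Next I'll measure.

```bash
cat > h.py <<'E'
from cell import telemetry, optics, env, models
import cv2,numpy as np
from scipy.spatial.transform import Rotation as R
def proj(d,P):
    P=np.atleast_2d(P); T=np.linalg.inv(d["cam_to_world"]); p=P@T[:3,:3].T+T[:3,3]
    return np.c_[d["fx"]*p[:,0]/-p[:,2]+d["cx"], -d["fy"]*p[:,1]/-p[:,2]+d["cy"]]
def ray(d,u,v):
    r=np.array([(u-d["cx"])/d["fx"],-(v-d["cy"])/d["fy"],-1.]); return d["cam_to_world"][:3,3], d["cam_to_world"][:3,:3]@r
def cloud(d,mask=None):
    z=d["range_z"]; v,u=np.nonzero((z>0) if mask is None else (mask&(z>0))); z=z[v,u]
    p=np.c_[(u-d["cx"])/d["fx"]*z,-(v-d["cy"])/d["fy"]*z,-z]
    return p@d["cam_to_world"][:3,:3].T+d["cam_to_world"][:3,3]
def tri(rs):
    A=np.zeros((3,3));b=np.zeros(3)
    for o,r in rs:
        r=r/np.linalg.norm(r);M=np.eye(3)-np.outer(r,r);A+=M;b+=M@o
    x=np.linalg.solve(A,b); return x,[np.linalg.norm((np.eye(3)-np.outer(r,r)/(r@r))@(x-o)) for o,r in rs]
E
python3 - <<'E'
from h import *
D={n:optics.read_camera(n) for n in ["top","scene"]}
for l in ["cap_top","cap_shell_mid","cap","bottle","dish","neck"]:
    rs=[]
    for n,d in D.items():
        for k in models.landmark_of(n,l)[:4]:
            r,c=k["centre"]; print(l,n,round(k["confidence"],2),round(c*640,1),round(r*480,1))
for l in ["cap","bottle","dish","sanding_block","wax_bar","tape"]:
    for n,d in D.items():
        for k in models.masks_of(n,l)[:4]:
            if k["confidence"]<.3: continue
            p=cloud(d,k["pixels"]); print(l,n,round(k["confidence"],2),np.round(np.median(p,0),3),np.round(np.percentile(p,[2,98],axis=0),3).tolist())
E
```

```text
cap_top top 0.92 381.7 185.8
cap_top top 0.88 275.1 223.6
cap_top top 0.6 336.9 226.8
cap_top scene 0.93 377.5 289.0
cap_top scene 0.88 291.3 276.7
cap_top scene 0.86 344.0 217.1
cap_top scene 0.43 344.6 229.9
cap_shell_mid top 0.86 334.9 230.5
cap_shell_mid top 0.79 310.6 297.4
cap_shell_mid top 0.74 273.3 228.5
cap_shell_mid top 0.53 378.9 187.9
cap_shell_mid scene 0.81 375.6 295.9
cap_shell_mid scene 0.65 348.2 220.6
cap_shell_mid scene 0.61 289.8 282.7
cap_shell_mid scene 0.52 342.8 240.6
cap top 0.94 377.1 190.4
cap top 0.78 311.4 296.6
cap top 0.62 274.2 230.1
cap top 0.57 334.2 230.7
cap scene 0.89 376.5 304.9
cap scene 0.86 288.5 294.1
cap scene 0.79 346.4 233.5
cap scene 0.53 344.4 248.8
bottle top 0.93 336.0 237.2
bottle scene 0.76 347.9 273.5
bottle scene 0.7 417.6 284.0
dish top 0.68 421.9 245.1
dish scene 0.75 417.8 250.6
neck top 0.8 336.4 231.7
neck scene 0.88 347.6 229.9
cap top 0.87 [0.544 0.006 0.146] [[0.523, -0.013, 0.125], [0.566, 0.028, 0.152]]
cap top 0.71 [ 0.661 -0.1    0.04 ] [[0.641, -0.121, 0.02], [0.685, -0.08, 0.046]]
cap top 0.57 [0.402 0.058 0.04 ] [[0
[... 702 characters left out ...]
12]]
sanding_block top 0.93 [0.714 0.014 0.024] [[0.675, -0.027, 0.003], [0.756, 0.053, 0.031]]
sanding_block scene 0.93 [0.709 0.021 0.022] [[0.674, -0.019, 0.0], [0.753, 0.059, 0.027]]
wax_bar top 0.72 [ 0.408 -0.074  0.013] [[0.374, -0.099, 0.0], [0.441, -0.048, 0.019]]
wax_bar top 0.59 [0.714 0.013 0.024] [[0.675, -0.027, 0.006], [0.753, 0.053, 0.031]]
wax_bar scene 0.84 [ 0.405 -0.068  0.012] [[0.371, -0.093, 0.001], [0.439, -0.045, 0.016]]
tape top 0.82 [0.571 0.316 0.022] [[0.519, 0.263, 0.002], [0.616, 0.362, 0.028]]
tape top 0.49 [ 0.408 -0.075  0.013] [[0.374, -0.098, 0.007], [0.441, -0.051, 0.019]]
tape scene 0.72 [0.56  0.319 0.017] [[0.518, 0.269, -0.001], [0.615, 0.364, 0.026]]
```

```bash
cat >> h.py <<'E'
def Rt(o): return R.from_euler("xyz",o["tool_rot"],degrees=True).as_matrix()
def shift(o,target): return np.round(Rt(o).T@(np.array(target)-o["tool_pos"])*1000,1)
E
python3 - <<'E'
from h import *
o=telemetry.get_obs(); print(np.round(Rt(o),3)); print(shift(o,[.5,-.12,.27]),shift(o,[.43,-.33,.27]))
E
```

```text
[[-0.     0.908  0.419]
 [-0.     0.419 -0.908]
 [-1.    -0.     0.   ]]
[ -50.7  403.9 -331.8] [ -50.6  252.5 -170.3]
```

```bash
python3 -m pendant '[[87,[-20,32,-22],[0,0,0]],[87,[-40,64,-45],[0,0,0]],[87,[-50,96,-68],[0,0,0]],[87,[-50,128,-90],[0,0,0]],[87,[-50,160,-113],[0,0,0]],[87,[-50,192,-140],[0,0,0]],[87,[-50,224,-165],[0,0,0]],[87,[-50,256,-190],[0,0,0]],[87,[-50,288,-217],[0,0,0]],[87,[-50,310,-235],[0,0,0]]]' 40
python3 - <<'E'
from h import *
o=telemetry.get_obs(); print(o["qpos"],o["tool_pos"],o["force"],o["wrist_torque"])
print(shift(o,[.5,-.12,.27]),shift(o,[.545,-0.03,.27]))
E
```

```text
time_s: 2.28
tool_pos: [0.4569, -0.2427, 0.2698]
tool_rot: [87.9, 89.9, 22.9]
force: [0.8, -0.3, -0.2]
grip_width: 0.0871
[ 44.79529953   1.82363132 -20.1000267   96.71695579   0.57344284
  81.51653563 -40.39909885] [ 0.45692083 -0.24268255  0.26984441] [ 0.77192446 -0.29975606 -0.22714084] [ 0.01343954 -0.08711515  0.02670279]
[ -0.   90.9 -93. ] [ 1.000e-01  1.697e+02 -1.556e+02]
```

```bash
python3 - <<'E'
from h import *
d=optics.read_camera("wrist"); cv2.imwrite("pics/w1.png",d["image"])
for n in ["cap_top","cap_shell_mid","bottle"]:
    for k in models.landmark_of("wrist",n)[:3]: print(n,k["confidence"],k["centre"][1]*640,k["centre"][0]*480, proj(d,[.545,.007,.147]))
E
python3 -m pendant '[[87,[0,28,-22],[0,0,0]],[87,[0,56,-45],[0,0,0]],[87,[0,84,-70],[0,0,0]],[87,[0,112,-95],[0,0,0]],[87,[0,130,-116],[0,0,0]],[87,[0,140,-126],[0,0,0]],[87,[0,140,-126],[0,0,0]]]'
python3 - <<'E'
from h import *
o=telemetry.get_obs(); print(o["qpos"],o["tool_pos"],o["force"],o["wrist_torque"])
d=optics.read_camera("wrist"); cv2.imwrite("pics/w2.png",d["image"])
for n in ["cap_top","cap_shell_mid","bottle"]:
    for k in models.landmark_of("wrist",n)[:3]: print(n,k["confidence"],k["centre"][1]*640,k["centre"][0]*480, proj(d,[.545,.007,.147]))
E
```

```text
cap_top 0.66 154.176 166.608 [[ -7.65508057 -78.56098776]]
cap_shell_mid 0.74 1.0879999999999999 114.576 [[ -7.65508057 -78.56098776]]
time_s: 3.07
tool_pos: [0.5304, -0.0715, 0.2694]
tool_rot: [133.6, 89.9, 68.5]
force: [-0.3, -0.1, 0.5]
grip_width: 0.0872
[ 33.17428361   4.74178091 -29.88233515  94.18407036   2.30693928
  81.68349373 -61.98599054] [ 0.5304044  -0.07150507  0.26938589] [-0.34705721 -0.10290623  0.49687821] [0.03127572 0.00802392 0.02471206]
cap_top 0.94 228.416 167.904 [[225.65811814 166.48086188]]
cap_top 0.91 106.112 51.888 [[225.65811814 166.48086188]]
cap_top 0.7 420.672 75.21600000000001 [[225.65811814 166.48086188]]
cap_shell_mid 0.75 112.384 58.704 [[225.65811814 166.48086188]]
cap_shell_mid 0.74 152.704 259.58399999999995 [[225.65811814 166.48086188]]
cap_shell_mid 0.71 418.88 76.896 [[225.65811814 166.48086188]]
bottle 0.7 259.904 147.21599999999998 [[225.65811814 166.48086188]]
```

View pics/w1.png

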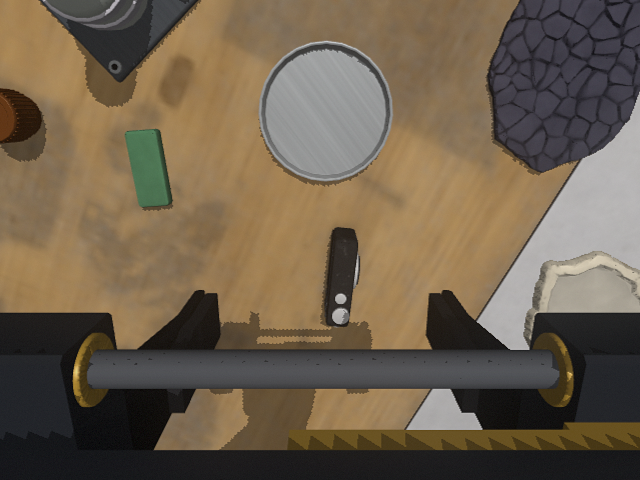

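View pics/w2.png

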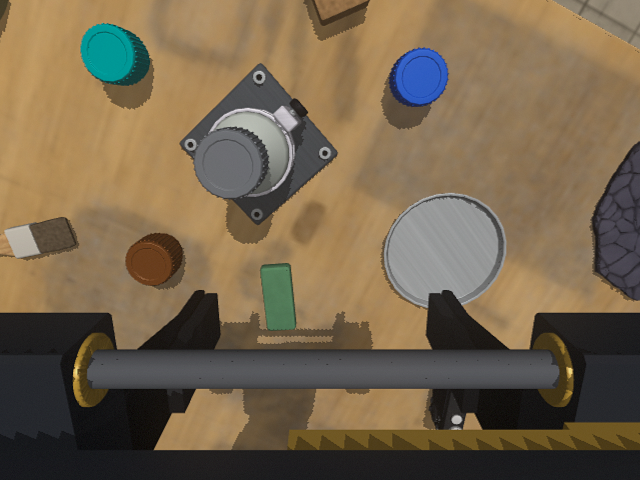

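w2 shows the grey cap's top at px (228, 166), which matches the estimate. The post is at (290, 117) and the dish at (445, 250). I'll refine both with depth.

Run:
```python
from h import *
for n in ["wrist","top","scene"]:
    d=optics.read_camera(n); P=cloud(d)
    q=P[(np.hypot(P[:,0]-.545,P[:,1]-.007)<.035)&(P[:,2]>.12)]
    zt=np.percentile(q[:,2],90); t=q[(q[:,2]>zt-.005)]
    (cx,cy),r=cv2.minEnclosingCircle((t[:,:2]*1000).astype(np.float32)); print(n,"captop",zt,np.round(t[:,:2].mean(0),4),cx,cy,r,len(t))
    q=P[(np.hypot(P[:,0]-.53,P[:,1]+.213)<.08)&(P[:,2]>.008)&(P[:,2]<.02)]
    (cx,cy),r=cv2.minEnclosingCircle((q[:,:2]*1000).astype(np.float32)); print("  dish",cx,cy,r,len(q))
    q=P[(np.abs(np.hypot(P[:,0]-.545,P[:,1]-.007)-.05)<.012)&(P[:,2]>.03)&(P[:,2]<.08)]
    if len(q): m=q.mean(0); print("  post",m,np.degrees(np.arctan2(m[1]-.007,m[0]-.545)),len(q))
d=optics.read_camera("wrist");
```

```text
wrist captop 0.3659642660872145 [ 0.5329 -0.0168] 530.9991455078125 -14.573525428771973 13.385963439941406 9575
  dish 529.898681640625 -210.75967407226562 63.836605072021484 1309
  post [ 0.5869664  -0.01321417  0.06223697] -25.718960474681506 797
top captop 0.43613243721817113 [ 0.5373 -0.0231] 536.83837890625 -25.217689514160156 10.237385749816895 51
  dish 524.224853515625 -258.71893310546875 39.468997955322266 65
  post [ 0.59930318 -0.0141393   0.06441616] -21.27011236902152 8
scene captop 0.39556178448128715 [ 0.5317 -0.0205] 535.4653930664062 -21.040128707885742 10.928756713867188 68
  dish 526.9254150390625 -213.69686889648438 69.1208267211914 200
  post [0.52629349 0.02954947 0.05080295] 129.67829594418632 33
```

Run:
```python
from h import *
d=optics.read_camera("wrist"); P=cloud(d)
q=P[(np.hypot(P[:,0]-.545,P[:,1]-.007)<.04)&(P[:,2]>.12)&(P[:,2]<.165)]
print(np.percentile(q[:,2],[5,50,75,90,98]))
t=q[np.abs(q[:,2]-np.median(q[:,2]))<.003]
(cx,cy),r=cv2.minEnclosingCircle((t[:,:2]*1000).astype(np.float32)); print(t.mean(0),cx,cy,r,len(t))
# two views: top cam 
print(d["cam_to_world"][:3,3])
o=telemetry.get_obs(); print(shift(o,[cx/1000,cy/1000,.17]), o["tool_pos"])
```

```text
[0.13605542 0.14681351 0.14744053 0.14793015 0.14858544]
[0.54728618 0.00621557 0.14688084] 546.3170776367188 6.397012710571289 24.08074378967285 3920
[ 0.60247518 -0.04172279  0.43395335]
[ 99.3  49.4 -67.3] [ 0.52940923 -0.07533987  0.26934196]
```

```bash
python3 -m pendant '[[87,[20,20,-25],[0,0,0]],[87,[40,35,-48],[0,0,0]],[87,[60,48,-67],[0,0,0]],[87,[75,49.5,-67.5],[0,0,0]],[87,[82,49.5,-67.5],[0,0,0]],[87,[82,49.5,-67.5],[0,0,0]]]'
python3 - <<'E'
from h import *
o=telemetry.get_obs(); print(o["qpos"],o["force"],o["wrist_torque"])
d=optics.read_camera("wrist"); cv2.imwrite("pics/w3.png",d["image"])
o=telemetry.get_obs(); print(o["tool_pos"],shift(o,[.5466,.0063,.134]))
P=cloud(d)
q=P[(np.hypot(P[:,0]-.545,P[:,1]-.007)<.04)&(P[:,2]>.12)&(P[:,2]<.165)]
t=q[np.abs(q[:,2]-np.median(q[:,2]))<.003]
(cx,cy),r=cv2.minEnclosingCircle((t[:,:2]*1000).astype(np.float32)); print(t.mean(0),cx,cy,r,len(t))
E
```

```text
time_s: 4.02
tool_pos: [0.5451, 0.007, 0.1856]
tool_rot: [-107.6, 89.8, -172.9]
force: [0.1, 0.4, -1.0]
grip_width: 0.087
[ 27.12408392   9.26573745 -33.64401854  99.66144727   5.35947369
  72.87428016 -73.05137917] [ 0.10119229  0.36593622 -1.03883573] [-0.01712582  0.04772649 -0.01544717]
[0.54592851 0.00651372 0.18692053] [52.9  0.6  0.5]
[0.54778284 0.00707651 0.14690753] 546.4769287109375 6.408588886260986 24.14080238342285 6132
```

View pics/w3.png

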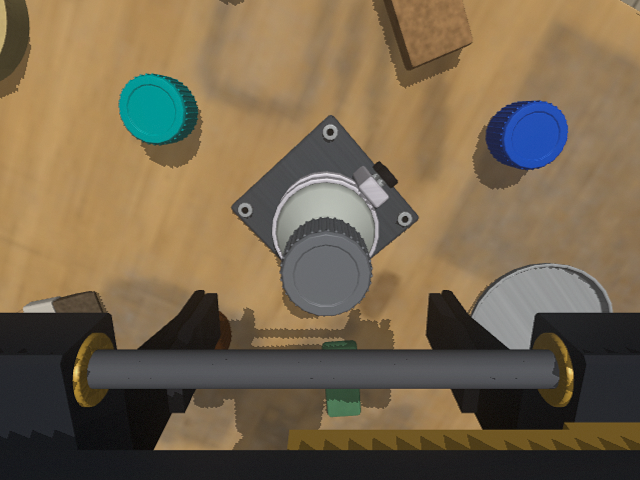

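w3 shows the cap at (327, 270), centred between the jaws. I'll descend and close lightly.

```bash
python3 -m pendant '[[87,[25,0.6,0.5],[0,0,0]],[87,[45,0.6,0.5],[0,0,0]],[87,[53,0.6,0.5],[0,0,0]],[87,[53,0.6,0.5],[0,0,0]],[60,[53,0.6,0.5],[0,0,0]],[46,[53,0.6,0.5],[0,0,0]],[46,[53,0.6,0.5],[0,0,0]],[46,[53,0.6,0.5],[0,0,0]]]' 10
python3 - <<'E'
from h import *
o=telemetry.get_obs(); print(o["tool_pos"],o["force"],o["wrist_torque"],o["grip_width"],o["qpos"][6])
E
```

```text
time_s: 4.73
tool_pos: [0.5479, 0.0076, 0.1356]
tool_rot: [54.3, 89.9, -10.9]
force: [-0.4, -0.3, -0.2]
grip_width: 0.0679
[0.54786106 0.00760067 0.13556016] [-0.44500312 -0.34739241 -0.17357911] [-8.26553073e-05  1.29959279e-02 -3.02654201e-03] 0.0679137042315616 -74.4470204651663
```

```bash
python3 -m pendant '[[46,[0,0,0],[0,0,0]],[46,[0,0,0],[0,0,0]],[46,[0,0,0],[0,0,0]],[46,[0,0,0],[0,0,0]]]' 10
python3 - <<'E'
from h import *
o=telemetry.get_obs(); print(o["tool_pos"],o["force"],o["wrist_torque"],o["grip_width"],o["qpos"][6]); print(Rt(o).T@o["force"])
E
```

```text
time_s: 5.07
tool_pos: [0.5477, 0.0069, 0.1347]
tool_rot: [20.6, 89.9, -44.7]
force: [1.9, -1.9, 0.0]
grip_width: 0.0477
[0.54766081 0.0068622  0.13467854] [ 1.90949153 -1.92810222  0.04867864] [-0.44162416 -0.25327954 -0.00953817] 0.047687581909768434 -74.45262915250426
[-0.04364509  0.92784753  2.55015681]
```

```bash
python3 -m pendant '[[40,[0,0.2,0.5],[0,0,0]],[40,[0,0.2,0.5],[0,0,0]],[40,[0,0.2,0.5],[0,0,0]]]' 40
python3 - <<'E'
from h import *
o=telemetry.get_obs(); print(o["tool_pos"],o["force"],o["wrist_torque"],o["grip_width"],o["qpos"][6]); print(Rt(o).T@o["force"])
E
python3 -m pendant '[[40,[1,0,0],[0,0,0]],[40,[2,0,0],[0,0,0]],[40,[3,0,0],[0,0,0]],[40,[3,0,0],[0,0,0]]]' 40
python3 - <<'E'
from h import *
o=telemetry.get_obs(); print(o["tool_pos"],o["force"],o["wrist_torque"],o["grip_width"],o["qpos"][6]); print(Rt(o).T@o["force"])
E
```

```text
time_s: 5.32
tool_pos: [0.5477, 0.0068, 0.1345]
tool_rot: [10.5, 90.0, -54.8]
force: [0.9, -2.0, 1.3]
grip_width: 0.0468
[0.54771907 0.00676854 0.13452747] [ 0.92380213 -2.04014016  1.31444322] [-0.46454215 -0.14105591  0.04126346] 0.046804554217566824 -74.42902553114286
[-1.31264762 -0.01379174  2.24056003]
time_s: 5.65
tool_pos: [0.5477, 0.0068, 0.1313]
tool_rot: [13.4, 90.0, -51.9]
force: [0.5, -2.4, 1.4]
grip_width: 0.0466
[0.54770482 0.00679184 0.13126404] [ 0.53018266 -2.43242374  1.44896056] [-0.72310356 -0.24570296  0.04776663] 0.046598724637188234 -74.52068504428608
[-1.44725357 -0.53546429  2.43228302]
```

```bash
cat > s.py <<'E'
from h import *
o=telemetry.get_obs(); print("z",np.round(o["tool_pos"]*1000,1),"F",np.round(o["force"],1),"Ftool",np.round(Rt(o).T@o["force"],1),"Mw",np.round(o["wrist_torque"],2),round(o["grip_width"]*1000,1),"q7",round(o["qpos"][6],1), "yaw_z",round(float(np.degrees(np.arctan2(Rt(o)[1,2],Rt(o)[0,2]))),1),round(o["time_s"],2))
E
for i in 1; do :; done
python3 -m pendant '[[40,[1,0,0.5],[0,0,0]],[40,[2,0,1],[0,0,0]],[40,[2,0,1],[0,0,0]]]'; python3 s.py
python3 -m pendant '[[40,[1,0,0],[0,0,0]],[40,[1,0,0],[0,0,0]]]'; python3 s.py
python3 -m pendant '[[40,[1,0,0],[0,0,0]],[40,[1,0,0],[0,0,0]]]'; python3 s.py
```

```text
time_s: 5.9
tool_pos: [0.5477, 0.0067, 0.1291]
tool_rot: [-160.8, 90.0, 133.9]
force: [0.4, -1.4, 2.0]
grip_width: 0.0467
z [547.7   6.7 129.1] F [ 0.4 -1.4  2. ] Ftool [-2.  -0.3  1.4] Mw [-0.31 -0.04 -0.05] 46.7 q7 -74.5 yaw_z -65.2 5.9
time_s: 6.07
tool_pos: [0.5477, 0.0067, 0.1282]
tool_rot: [-150.9, 90.0, 143.8]
force: [-0.5, -1.6, 2.9]
grip_width: 0.0468
z [547.7   6.7 128.2] F [-0.5 -1.6  2.9] Ftool [-2.9 -1.2  1.2] Mw [-0.33 -0.01  0.  ] 46.8 q7 -74.5 yaw_z -65.2 6.07
time_s: 6.23
tool_pos: [0.5478, 0.0067, 0.1272]
tool_rot: [-158.4, 90.0, 136.4]
force: [0.2, -1.0, 3.0]
grip_width: 0.0464
z [547.8   6.7 127.2] F [ 0.2 -1.   3. ] Ftool [-3.  -0.2  1. ] Mw [-0.19  0.1   0.03] 46.4 q7 -74.6 yaw_z -65.2 6.23
```

Down 7.5 mm so far, with only the spring force. I'll keep pressing.

```bash
python3 -m pendant '[[40,[1,0,0],[0,0,0]],[40,[1,0,0],[0,0,0]]]'; python3 s.py
python3 -m pendant '[[40,[1,0,0],[0,0,0]],[40,[1,0,0],[0,0,0]]]'; python3 s.py
python3 -m pendant '[[40,[1,0,0],[0,0,0]],[40,[1,0,0],[0,0,0]]]'; python3 s.py
```

```text
time_s: 6.4
tool_pos: [0.5477, 0.0066, 0.1262]
tool_rot: [-151.9, 90.0, 142.9]
force: [-1.2, -1.2, 2.4]
grip_width: 0.0469
z [547.7   6.6 126.2] F [-1.2 -1.2  2.4] Ftool [-2.4 -1.6  0.6] Mw [-0.2   0.15  0.02] 46.9 q7 -74.6 yaw_z -65.3 6.4
time_s: 6.57
tool_pos: [0.5477, 0.0066, 0.1252]
tool_rot: [-151.3, 90.0, 143.5]
force: [-0.6, -0.4, 4.3]
grip_width: 0.0467
z [547.7   6.6 125.2] F [-0.6 -0.4  4.3] Ftool [-4.3 -0.7  0.1] Mw [-0.1   0.17 -0.03] 46.7 q7 -74.6 yaw_z -65.3 6.57
time_s: 6.73
tool_pos: [0.5478, 0.0066, 0.1242]
tool_rot: [-150.0, 90.0, 144.7]
force: [-1.8, -0.3, 3.6]
grip_width: 0.0466
z [547.8   6.6 124.2] F [-1.8 -0.3  3.6] Ftool [-3.6 -1.8 -0.5] Mw [0.01 0.29 0.04] 46.6 q7 -74.7 yaw_z -65.3 6.73
```

```bash
python3 -m pendant '[[40,[1,-0.3,-0.2],[0,0,0]],[40,[1,-0.3,-0.2],[0,0,0]]]'; python3 s.py
python3 -m pendant '[[40,[1,-0.3,-0.2],[0,0,0]],[40,[1,-0.3,-0.2],[0,0,0]]]'; python3 s.py
```

```text
time_s: 6.9
tool_pos: [0.5477, 0.0066, 0.1234]
tool_rot: [75.9, 90.0, 10.6]
force: [-0.8, 0.5, 4.4]
grip_width: 0.0468
z [547.7   6.6 123.4] F [-0.8  0.5  4.4] Ftool [-4.4 -0.5 -0.7] Mw [-0.07  0.22  0.02] 46.8 q7 -74.7 yaw_z -65.3 6.9
time_s: 7.07
tool_pos: [0.5478, 0.0066, 0.1229]
tool_rot: [61.0, 89.9, -4.2]
force: [-0.8, -0.4, 6.9]
grip_width: 0.0472
z [547.8   6.6 122.9] F [-0.8 -0.4  6.9] Ftool [-6.9 -0.9  0. ] Mw [-0.01  0.25 -0.02] 47.2 q7 -74.7 yaw_z -65.3 7.07
```

```bash
python3 -m pendant '[[40,[0.7,0,0],[0,0,0]],[40,[0.7,0,0],[0,0,0]]]'; python3 s.py
python3 -m pendant '[[40,[0.4,0,0],[0,0,0]],[40,[0.4,0,0],[0,0,0]]]'; python3 s.py
```

```text
time_s: 7.23
tool_pos: [0.5478, 0.0066, 0.1225]
tool_rot: [58.1, 89.9, -7.2]
force: [-1.1, -0.5, 6.8]
grip_width: 0.0465
z [547.8   6.6 122.5] F [-1.1 -0.5  6.8] Ftool [-6.8 -1.2  0. ] Mw [-0.07  0.36 -0.05] 46.5 q7 -74.7 yaw_z -65.3 7.23
time_s: 7.4
tool_pos: [0.5478, 0.0065, 0.1222]
tool_rot: [55.4, 89.9, -9.9]
force: [-2.3, -0.8, 8.5]
grip_width: 0.0465
z [547.8   6.5 122.2] F [-2.3 -0.8  8.5] Ftool [-8.5 -2.4 -0.2] Mw [-0.07  0.37  0.01] 46.5 q7 -74.7 yaw_z -65.3 7.4
```

```bash
python3 -m pendant '[[40,[0.6,-0.3,0],[0,0,0]],[40,[0.6,-0.3,0],[0,0,0]]]'; python3 s.py
python3 -m pendant '[[40,[0.5,-0.2,0],[0,0,0]],[40,[0.5,-0.2,0],[0,0,0]],[40,[0.5,-0.2,0],[0,0,0]]]'; python3 s.py
```

```text
time_s: 7.57
tool_pos: [0.5478, 0.0066, 0.1218]
tool_rot: [62.6, 89.9, -2.6]
force: [-1.5, 0.2, 9.1]
grip_width: 0.047
z [547.8   6.6 121.8] F [-1.5  0.2  9.1] Ftool [-9.1 -1.3 -0.8] Mw [0.07 0.4  0.01] 47.0 q7 -74.7 yaw_z -65.3 7.57
time_s: 7.82
tool_pos: [0.5478, 0.0066, 0.1216]
tool_rot: [63.5, 89.9, -1.7]
force: [-1.4, -0.2, 10.2]
grip_width: 0.0467
z [547.8   6.6 121.6] F [-1.4 -0.2 10.2] Ftool [-10.2  -1.4  -0.4] Mw [-0.01  0.32 -0.  ] 46.7 q7 -74.7 yaw_z -65.3 7.82
```

```bash
python3 -m pendant '[[40,[0.6,0,0],[0,0,0]],[40,[0.6,0,0],[-0.06,0,0]],[40,[0.6,0,0],[-0.12,0,0]],[40,[0.6,0,0],[-0.18,0,0]],[40,[0.6,0,0],[-0.18,0,0]]]'; python3 s.py
python3 -m pendant '[[40,[0,0,0],[-0.06,0,0]],[40,[0,0,0],[-0.12,0,0]],[40,[0,0,0],[-0.18,0,0]],[40,[0,0,0],[-0.18,0,0]]]'; python3 s.py
```

```text
time_s: 8.23
tool_pos: [0.5482, 0.0067, 0.1214]
tool_rot: [55.4, 89.8, 0.6]
force: [-1.4, 0.6, 10.2]
grip_width: 0.0467
z [548.2   6.7 121.4] F [-1.4  0.6 10.2] Ftool [-10.2  -0.7  -1.3] Mw [ 0.13  0.26 -0.12] 46.7 q7 -64.5 yaw_z -54.8 8.23
time_s: 8.57
tool_pos: [0.5484, 0.0069, 0.1214]
tool_rot: [48.8, 89.8, 4.3]
force: [-1.0, 0.9, 9.0]
grip_width: 0.0465
z [548.4   6.9 121.4] F [-1.   0.9  9. ] Ftool [-9.  -0.  -1.3] Mw [ 0.17  0.12 -0.01] 46.5 q7 -54.5 yaw_z -44.5 8.57
```

```bash
python3 -m pendant '[[40,[0.8,0,-0.3],[0,0,0]],[40,[0.8,0,-0.3],[-0.06,0,0]],[40,[0.8,0,-0.3],[-0.12,0,0]],[40,[0.8,0,-0.3],[-0.12,0,0]]]'; python3 s.py
python3 -m pendant '[[40,[0,0,0],[-0.06,0,0]],[40,[0,0,0],[-0.12,0,0]],[40,[0,0,0],[-0.12,0,0]]]'; python3 s.py
```

```text
time_s: 8.9
tool_pos: [0.5485, 0.0071, 0.121]
tool_rot: [40.0, 89.7, 2.4]
force: [-0.8, 0.1, 11.8]
grip_width: 0.0472
z [548.5   7.1 121. ] F [-0.8  0.1 11.8] Ftool [-11.8  -0.4  -0.7] Mw [0.15 0.17 0.01] 47.2 q7 -47.9 yaw_z -37.6 8.9
time_s: 9.15
tool_pos: [0.5485, 0.0073, 0.1209]
tool_rot: [35.5, 89.7, 4.8]
force: [-0.3, 0.7, 12.8]
grip_width: 0.0466
z [548.5   7.3 120.9] F [-0.3  0.7 12.8] Ftool [-12.8   0.5  -0.6] Mw [0.14 0.2  0.03] 46.6 q7 -41.2 yaw_z -30.7 9.15
```

```bash
python3 -m pendant '[[40,[0,0,0],[-0.06,0,0]],[40,[0,0,0],[-0.12,0,0]],[40,[0,0,0],[-0.12,0,0]]]'; python3 s.py
python3 -m pendant '[[40,[0,0,0],[-0.06,0,0]],[40,[0,0,0],[-0.12,0,0]],[40,[0,0,0],[-0.12,0,0]]]'; python3 s.py
```

```text
time_s: 9.4
tool_pos: [0.5484, 0.0074, 0.1209]
tool_rot: [30.5, 89.8, 6.6]
force: [-0.9, 1.3, 12.1]
grip_width: 0.0467
z [548.4   7.4 120.9] F [-0.9  1.3 12.1] Ftool [-12.1   0.8  -1.3] Mw [0.2  0.23 0.04] 46.7 q7 -34.5 yaw_z -23.8 9.4
time_s: 9.65
tool_pos: [0.5482, 0.0075, 0.1209]
tool_rot: [25.1, 89.8, 8.1]
force: [-1.5, 0.7, 12.8]
grip_width: 0.0471
z [548.2   7.5 120.9] F [-1.5  0.7 12.8] Ftool [-12.8   0.3  -1.6] Mw [0.26 0.34 0.01] 47.1 q7 -27.9 yaw_z -17.0 9.65
```

```bash
python3 - <<'E'
from h import *
d=optics.read_camera("wrist"); cv2.imwrite("pics/w4.png",d["image"]); P=cloud(d)
q=P[(np.hypot(P[:,0]-.547,P[:,1]-.0063)<.022)&(P[:,2]>.10)&(P[:,2]<.165)]
print(len(q),np.percentile(q[:,2],[5,50,95]) if len(q) else 0)
d=optics.read_camera("scene"); u,v=proj(d,[.547,.006,.13])[0].astype(int); c=d["image"][v-75:v+75,u-100:u+100]; cv2.imwrite("pics/s4.png",cv2.resize(c,None,fx=4,fy=4,interpolation=cv2.INTER_CUBIC)); P=cloud(d)
q=P[(np.hypot(P[:,0]-.547,P[:,1]-.0063)<.03)&(P[:,2]>.10)&(P[:,2]<.165)]
print(len(q),np.percentile(q[:,2],[5,50,95]) if len(q) else 0)
E
python3 s.py
```

```text
6620 [0.13224709 0.13328577 0.13445461]
415 [0.10545755 0.1312789  0.15832083]
z [548.3   7.5 121. ] F [-1.2  0.5 12.4] Ftool [-12.4   0.1  -1.3] Mw [0.17 0.3  0.05] 46.7 q7 -28.0 yaw_z -17.1 9.75
```

View pics/w4.png

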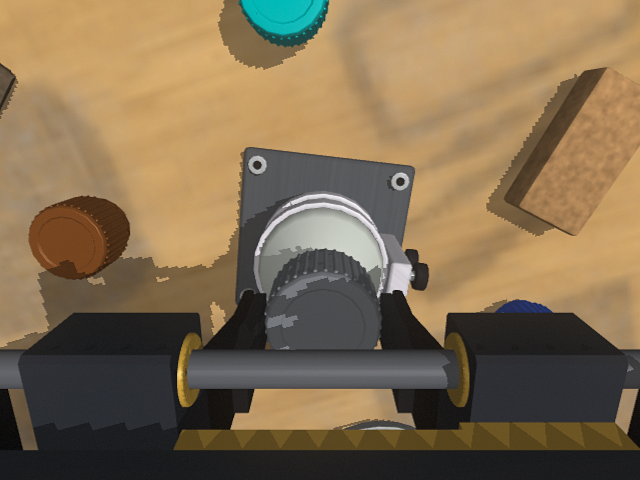

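View pics/s4.png

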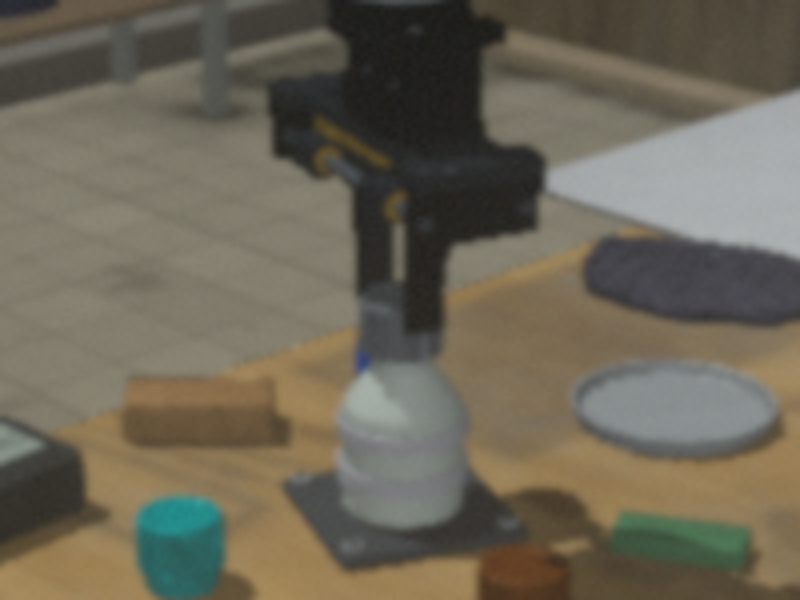

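```bash
python3 -m pendant '[[40,[0,0,0.2],[-0.06,0,0]],[40,[0,0,0.2],[-0.12,0,0]],[40,[0,0,0.2],[-0.12,0,0]]]'; python3 s.py
python3 -m pendant '[[40,[0,0,0],[-0.06,0,0]],[40,[0,0,0],[-0.12,0,0]],[40,[0,0,0],[-0.12,0,0]]]'; python3 s.py
python3 -m pendant '[[40,[0,0,0],[-0.06,0,0]],[40,[0,0,0],[-0.12,0,0]],[40,[0,0,0],[-0.12,0,0]]]'; python3 s.py
```

```text
time_s: 10.0
tool_pos: [0.5482, 0.0076, 0.1209]
tool_rot: [20.5, 89.8, 10.5]
force: [-1.9, 2.0, 12.6]
grip_width: 0.0471
z [548.2   7.6 120.9] F [-1.9  2.  12.6] Ftool [-12.6   1.7  -2.1] Mw [ 0.23  0.55 -0.01] 47.1 q7 -21.2 yaw_z -10.1 10.0
time_s: 10.25
tool_pos: [0.548, 0.0076, 0.1209]
tool_rot: [15.1, 89.8, 11.9]
force: [-1.9, 1.4, 14.3]
grip_width: 0.0467
z [548.    7.6 120.9] F [-1.9  1.4 14.3] Ftool [-14.3   1.3  -1.9] Mw [0.32 0.58 0.01] 46.7 q7 -14.6 yaw_z -3.2 10.25
time_s: 10.5
tool_pos: [0.5479, 0.0076, 0.1209]
tool_rot: [6.9, 89.8, 10.6]
force: [-2.1, 0.9, 13.7]
grip_width: 0.0471
z [547.9   7.6 120.9] F [-2.1  0.9 13.7] Ftool [-13.7   1.   -2. ] Mw [0.24 0.67 0.06] 47.1 q7 -8.0 yaw_z 3.7 10.5
```

```bash
python3 -m pendant '[[40,[0,0,0.2],[-0.05,0,0]],[40,[0,0,0.2],[-0.1,0,0]]]'; python3 s.py
python3 -m pendant '[[40,[0,0,0.2],[-0.05,0,0]],[40,[0,0,0.2],[-0.08,0,0]]]'; python3 s.py
```

```text
time_s: 10.67
tool_pos: [0.5479, 0.0075, 0.1209]
tool_rot: [1.7, 89.9, 11.0]
force: [-4.5, 0.7, 13.8]
grip_width: 0.047
z [547.9   7.5 120.9] F [-4.5  0.7 13.8] Ftool [-13.8   1.5  -4.3] Mw [ 0.25  0.85 -0.11] 47.0 q7 -2.5 yaw_z 9.4 10.67
time_s: 10.83
tool_pos: [0.5478, 0.0075, 0.1208]
tool_rot: [-1.8, 89.9, 12.1]
force: [-3.1, 0.8, 14.3]
grip_width: 0.0469
z [547.8   7.5 120.8] F [-3.1  0.8 14.3] Ftool [-14.3   1.5  -2.8] Mw [ 0.23  0.98 -0.02] 46.9 q7 1.9 yaw_z 14.0 10.83
```

```bash
python3 -m pendant '[[40,[-0.3,0.3,-1],[0,0,0]],[40,[-0.3,0.3,-1],[-0.06,0,0]],[40,[-0.3,0.3,-1],[-0.12,0,0]]]'; python3 s.py
python3 -m pendant '[[40,[0,0,0],[-0.06,0,0]]]'; python3 s.py
python3 -m pendant '[[40,[0,0,0],[-0.06,0,0]]]'; python3 s.py
python3 -m pendant '[[40,[0,0,0],[-0.06,0,0]]]'; python3 s.py
```

```text
time_s: 11.08
tool_pos: [0.5475, 0.0075, 0.121]
tool_rot: [-13.3, 89.8, 7.6]
force: [-2.4, 0.9, 12.2]
grip_width: 0.0469
z [547.5   7.5 121. ] F [-2.4  0.9 12.2] Ftool [-12.2   1.7  -1.9] Mw [ 0.29  0.28 -0.07] 46.9 q7 8.6 yaw_z 20.9 11.08
time_s: 11.17
tool_pos: [0.5475, 0.0075, 0.121]
tool_rot: [-16.6, 89.8, 7.7]
force: [-1.5, 0.4, 11.1]
grip_width: 0.0468
z [547.5   7.5 121. ] F [-1.5  0.4 11.1] Ftool [-11.1   1.   -1.1] Mw [ 0.21  0.31 -0.05] 46.8 q7 11.9 yaw_z 24.3 11.17
time_s: 11.25
tool_pos: [0.5474, 0.0074, 0.121]
tool_rot: [-20.4, 89.8, 7.3]
force: [-2.3, 1.0, 12.5]
grip_width: 0.0465
z [547.4   7.4 121. ] F [-2.3  1.  12.5] Ftool [-12.5   1.9  -1.6] Mw [ 0.25  0.42 -0.09] 46.5 q7 15.2 yaw_z 27.7 11.25
time_s: 11.33
tool_pos: [0.5474, 0.0074, 0.1209]
tool_rot: [-24.0, 89.8, 7.1]
force: [-3.2, 0.9, 11.7]
grip_width: 0.0467
z [547.4   7.4 120.9] F [-3.2  0.9 11.7] Ftool [-11.7   2.5  -2.2] Mw [ 0.14  0.41 -0.02] 46.7 q7 18.5 yaw_z 31.2 11.33
```

```bash
python3 -m pendant '[[40,[0,0.2,-0.4],[-0.06,0,0]],[40,[0,0.2,-0.4],[-0.1,0,0]],[40,[0,0.2,-0.4],[-0.1,0,0]]]'; python3 s.py
python3 -m pendant '[[40,[-1.5,0,0],[0,0,0]],[40,[-3,0,0],[0,0,0]],[40,[-4.5,0,0],[0,0,0]],[40,[-4.5,0,0],[0,0,0]]]'; python3 s.py
python3 -m pendant '[[40,[-2,0,0],[0,0,0]],[40,[-4,0,0],[0,0,0]],[40,[-4,0,0],[0,0,0]]]'; python3 s.py
```

```text
time_s: 11.58
tool_pos: [0.5472, 0.0074, 0.121]
tool_rot: [-29.0, 89.8, 7.8]
force: [-1.3, 1.0, 11.8]
grip_width: 0.0469
z [547.2   7.4 121. ] F [-1.3  1.  11.8] Ftool [-11.8   1.6  -0.4] Mw [0.21 0.22 0.02] 46.9 q7 24.0 yaw_z 36.9 11.58
time_s: 11.92
tool_pos: [0.5469, 0.0073, 0.1243]
tool_rot: [-21.0, 89.8, 15.8]
force: [1.7, 1.3, 4.6]
grip_width: 0.0467
z [546.9   7.3 124.3] F [1.7 1.3 4.6] Ftool [-4.6  0.   2.2] Mw [ 0.33 -0.66  0.04] 46.7 q7 24.1 yaw_z 36.8 11.92
time_s: 12.17
tool_pos: [0.5458, 0.0067, 0.1278]
tool_rot: [-18.3, 90.0, 18.4]
force: [2.3, 2.2, 3.2]
grip_width: 0.0468
z [545.8   6.7 127.8] F [2.3 2.2 3.2] Ftool [-3.2  0.4  3.2] Mw [ 0.33 -0.6  -0.03] 46.8 q7 24.3 yaw_z 36.7 12.17
```

```bash
python3 -m pendant '[[40,[-2,0,0.5],[0,0,0]],[40,[-4,0,1],[0,0,0]],[40,[-4,0,1],[0,0,0]]]'; python3 s.py
python3 -m pendant '[[40,[-2,0,0],[0,0,0]],[40,[-2,0,0],[0,0,0]]]'; python3 s.py
python3 -m pendant '[[40,[-0.8,0,0],[0,0,0]],[40,[-0.8,0,0],[0,0,0]]]'; python3 s.py
```

```text
time_s: 12.42
tool_pos: [0.5457, 0.0066, 0.1314]
tool_rot: [168.6, 89.9, -154.7]
force: [0.6, 0.3, 1.7]
grip_width: 0.0469
z [545.7   6.6 131.4] F [0.6 0.3 1.7] Ftool [-1.7 -0.1  0.7] Mw [-0.01 -0.11  0.04] 46.9 q7 24.3 yaw_z 36.7 12.42
time_s: 12.58
tool_pos: [0.5458, 0.0067, 0.1334]
tool_rot: [166.9, 89.9, -156.4]
force: [-1.3, -0.5, 1.5]
grip_width: 0.0471
z [545.8   6.7 133.4] F [-1.3 -0.5  1.5] Ftool [-1.5  0.4 -1.3] Mw [-0.07  0.05  0.02] 47.1 q7 24.4 yaw_z 36.7 12.58
time_s: 12.75
tool_pos: [0.5458, 0.0067, 0.134]
tool_rot: [165.3, 89.9, -158.0]
force: [-0.7, -0.1, 1.5]
grip_width: 0.0469
z [545.8   6.7 134. ] F [-0.7 -0.1  1.5] Ftool [-1.5  0.3 -0.6] Mw [-0.16  0.13 -0.  ] 46.9 q7 24.4 yaw_z 36.7 12.75
```

```bash
python3 -m pendant '[[40,[-0.8,0,0],[0,0,0]],[40,[-0.8,0,0],[0,0,0]]]'; python3 s.py
python3 -m pendant '[[40,[-0.7,0,0],[0,0,0]],[40,[-0.7,0,0],[0,0,0]]]'; python3 s.py
```

```text
time_s: 12.92
tool_pos: [0.546, 0.0068, 0.135]
tool_rot: [170.7, 89.9, -152.6]
force: [-0.8, -1.0, 1.7]
grip_width: 0.0468
z [546.    6.8 135. ] F [-0.8 -1.   1.7] Ftool [-1.7 -0.3 -1.2] Mw [-0.19  0.19 -0.05] 46.8 q7 24.5 yaw_z 36.7 12.92
time_s: 13.08
tool_pos: [0.5464, 0.0073, 0.1356]
tool_rot: [44.3, 90.0, 81.0]
force: [-0.5, 0.7, -2.1]
grip_width: 0.0472
z [546.4   7.3 135.6] F [-0.5  0.7 -2.1] Ftool [2.1 0.9 0.1] Mw [ 0.04 -0.17  0.02] 47.2 q7 24.5 yaw_z 36.7 13.08
```

```bash
python3 -m pendant '[[40,[-0.4,0,0],[0,0,0]],[40,[-0.4,0,0],[0,0,0]]]'; python3 s.py
```

```text
time_s: 13.25
tool_pos: [0.5464, 0.0074, 0.136]
tool_rot: [67.5, 90.0, 104.3]
force: [0.5, 0.3, -1.8]
grip_width: 0.0467
z [546.4   7.4 136. ] F [ 0.5  0.3 -1.8] Ftool [ 1.8 -0.1  0.5] Mw [ 0.04 -0.14 -0.01] 46.7 q7 24.5 yaw_z 36.7 13.25
```

```bash
python3 -m pendant '[[40,[-0.6,0,0],[0,0,0]],[40,[-0.6,0,0],[0,0,0]]]'; python3 s.py
python3 - <<'E'
from h import *
d=optics.read_camera("wrist"); P=cloud(d)
q=P[(np.hypot(P[:,0]-.547,P[:,1]-.0063)<.022)&(P[:,2]>.10)&(P[:,2]<.165)]
print(len(q),np.percentile(q[:,2],[5,50,95]) if len(q) else 0)
E
```

```text
time_s: 13.42
tool_pos: [0.5464, 0.0072, 0.1368]
tool_rot: [48.6, 90.0, 85.3]
force: [0.1, 0.1, -1.1]
grip_width: 0.0467
z [546.4   7.2 136.8] F [ 0.1  0.1 -1.1] Ftool [ 1.1 -0.   0.1] Mw [ 0.05 -0.15  0.02] 46.7 q7 24.5 yaw_z 36.7 13.42
6744 [0.14795468 0.14902176 0.1501709 ]
```

The shell rises with a constant force of about 1.1 N, so the cap is free. I'll lift straight up.

```bash
python3 -m pendant '[[40,[-2,0,0],[0,0,0]],[40,[-4,0,0],[0,0,0]],[40,[-6,0,0],[0,0,0]]]'; python3 s.py
python3 -m pendant '[[40,[-5,0,0],[0,0,0]],[40,[-10,0,0],[0,0,0]],[40,[-18,0,0],[0,0,0]],[40,[-30,0,0],[0,0,0]],[40,[-45,0,0],[0,0,0]],[40,[-55,0,0],[0,0,0]],[40,[-55,0,0],[0,0,0]]]'; python3 s.py
python3 - <<'E'
from h import *
d=optics.read_camera("wrist"); cv2.imwrite("pics/w5.png",d["image"])
d=optics.read_camera("scene"); u,v=proj(d,[.547,.006,.15])[0].astype(int); c=d["image"][v-75:v+75,u-100:u+100]; cv2.imwrite("pics/s5.png",cv2.resize(c,None,fx=4,fy=4,interpolation=cv2.INTER_CUBIC))
E
```

```text
time_s: 13.72
tool_pos: [0.5465, 0.0072, 0.1431]
tool_rot: [-36.7, 90.0, 0.0]
force: [0.0, -0.1, -0.9]
grip_width: 0.0468
z [546.5   7.2 143.1] F [ 0.  -0.1 -0.9] Ftool [ 0.9 -0.1 -0. ] Mw [ 0.03 -0.13  0.03] 46.8 q7 24.8 yaw_z 36.7 13.72
time_s: 14.3
tool_pos: [0.5482, 0.0073, 0.201]
tool_rot: [-45.0, 89.7, -8.3]
force: [0.1, 1.1, -1.4]
grip_width: 0.0467
z [548.2   7.3 201. ] F [ 0.1  1.1 -1.4] Ftool [1.4 0.9 0.7] Mw [ 0.08 -0.14  0.01] 46.7 q7 26.8 yaw_z 36.7 14.3
```

View pics/s5.png

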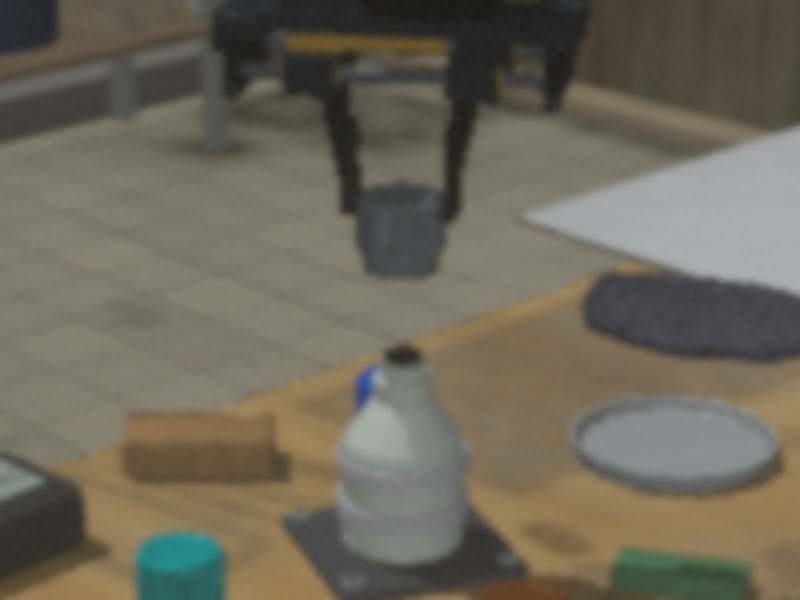

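View pics/w5.png

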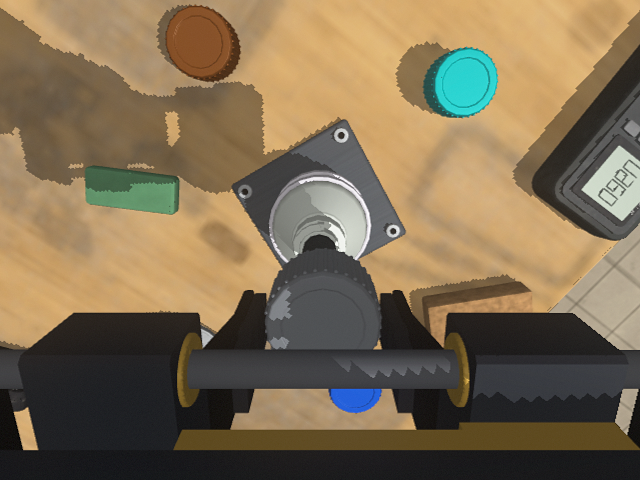

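The cap is off: the open neck is at s5 (403, 360) and the cap hangs upright in the jaws. I'll move to the dish.

Run:
```python
from h import *
o=telemetry.get_obs(); print(o["tool_pos"],shift(o,[.5305,-.212,.2]),shift(o,[.5305,-.212,.08]))
```

```text
[0.54671047 0.00702777 0.19838396] [  -1.5 -165.9 -144. ] [ 118.5 -165.7 -144. ]
```

```bash
python3 -m pendant '[[40,[0,-12,-10],[0,0,0]],[40,[0,-34,-30],[0,0,0]],[40,[0,-58,-50],[0,0,0]],[40,[0,-82,-71],[0,0,0]],[40,[10,-106,-92],[0,0,0]],[40,[25,-130,-113],[0,0,0]],[40,[45,-150,-130],[0,0,0]],[40,[65,-162,-140],[0,0,0]],[40,[80,-166,-144],[0,0,0]],[40,[80,-166,-144],[0,0,0]]]'
python3 - <<'E'
from h import *
d=optics.read_camera("wrist"); cv2.imwrite("pics/w6.png",d["image"]); P=cloud(d)
o=telemetry.get_obs(); t=o["tool_pos"]
q=P[(np.hypot(P[:,0]-t[0],P[:,1]-t[1])<.022)&(P[:,2]>t[2]-.01)&(P[:,2]<t[2]+.03)]
print(t,len(q),np.percentile(q[:,2],[5,50,95]) if len(q) else 0)
q=P[(np.hypot(P[:,0]-.53,P[:,1]+.212)<.08)&(P[:,2]>.008)&(P[:,2]<.02)]
from scipy.optimize import least_squares
f=least_squares(lambda p:np.hypot(q[:,0]-p[0],q[:,1]-p[1])-p[2],[.53,-.212,.06],loss="soft_l1",f_scale=.002); print("dish",f.x,len(q))
q=P[(np.hypot(P[:,0]-.53,P[:,1]+.212)<.05)&(P[:,2]<.02)];print("floor",np.median(q[:,2]),len(q))
print(shift(o,[.5305,-.212,.033]))
E
python3 s.py
```

```text
time_s: 15.23
tool_pos: [0.5264, -0.2138, 0.1132]
tool_rot: [121.9, 89.5, 158.4]
force: [-0.6, 0.0, -1.5]
grip_width: 0.0469
[ 0.52808874 -0.21218213  0.11529843] 7786 [0.11917439 0.12531352 0.12675734]
dish [ 0.52981267 -0.21077167  0.06127557] 2674
floor 0.003366387645251101 12225
[82.3 -1.7  2.2]
z [ 528.1 -212.2  115.3] F [-1.3  1.3 -0.9] Ftool [ 0.9  1.8 -0.3] Mw [ 0.07 -0.12 -0.01] 46.7 q7 47.0 yaw_z 36.6 15.28
```

View pics/w6.png

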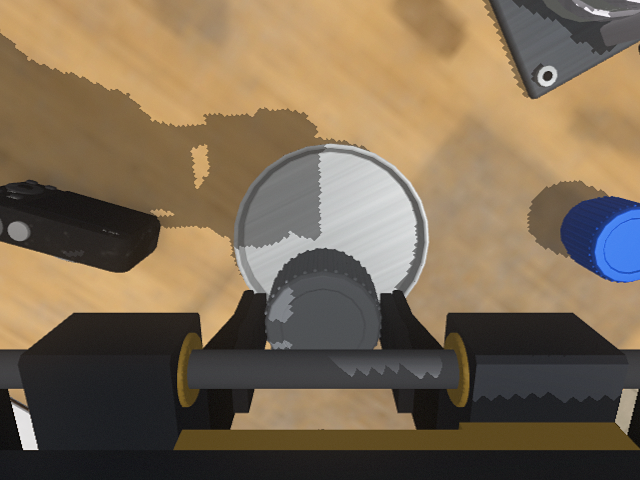

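w6 shows the cap at (323, 310), over the dish, whose centre is near (332, 245) and further away below. I'll descend in steps.

```bash
python3 -m pendant '[[40,[20,0,1],[0,0,0]],[40,[40,-1,2],[0,0,0]],[40,[58,-1,2],[0,0,0]],[40,[70,-1,2],[0,0,0]],[40,[75,-1,2],[0,0,0]],[40,[75,-1,2],[0,0,0]],[40,[75,-1,2],[0,0,0]]]' >/dev/null; python3 s.py
python3 -m pendant '[[40,[2,0,0],[0,0,0]],[40,[3,0,0],[0,0,0]],[40,[3,0,0],[0,0,0]]]' >/dev/null; python3 s.py
```

```text
z [ 533.2 -211.4   43.8] F [-0.5  0.1 -1.6] Ftool [ 1.6  0.3 -0.4] Mw [ 0.04 -0.09  0.07] 46.7 q7 44.0 yaw_z 36.8 15.87
z [ 532.8 -211.9   40.4] F [ 0.4  0.2 -1. ] Ftool [ 1.  -0.1  0.5] Mw [ 0.01 -0.14  0.01] 47.0 q7 43.8 yaw_z 36.7 16.12
```

```bash
python3 -m pendant '[[40,[1.5,0,0],[0,0,0]],[40,[3,0,0],[0,0,0]],[40,[3,0,0],[0,0,0]]]' >/dev/null; python3 s.py
python3 -m pendant '[[40,[1,0,0],[0,0,0]],[40,[2,0,0],[0,0,0]],[40,[2,0,0],[0,0,0]]]' >/dev/null; python3 s.py
```

```text
z [ 532.3 -211.7   36.6] F [-0.4  0.3 -1.4] Ftool [ 1.4  0.5 -0.2] Mw [ 0.02 -0.13  0.03] 47.0 q7 43.7 yaw_z 36.7 16.37
z [ 532.3 -211.6   34.6] F [-0.4  0.2 -0.9] Ftool [ 0.9  0.4 -0.2] Mw [-0.01 -0.14  0.03] 46.7 q7 43.6 yaw_z 36.7 16.62
```

```bash
python3 -m pendant '[[40,[0.5,0,0],[0,0,0]],[40,[1,0,0],[0,0,0]],[40,[1,0,0],[0,0,0]]]' >/dev/null; python3 s.py
python3 -m pendant '[[40,[0.5,0,0],[0,0,0]],[40,[0.8,0,0],[0,0,0]],[40,[0.8,0,0],[0,0,0]]]' >/dev/null; python3 s.py
```

```text
z [ 532.4 -211.7   33.8] F [ 0.3  0.4 -1.6] Ftool [1.6 0.2 0.4] Mw [ 0.05 -0.14  0.01] 46.6 q7 43.6 yaw_z 36.7 16.87
z [ 532.4 -211.6   33. ] F [ 0.6 -0.3 -0.4] Ftool [ 0.4 -0.6  0.3] Mw [-0.   -0.17 -0.02] 46.5 q7 43.5 yaw_z 36.7 17.12
```

```bash
python3 -m pendant '[[40,[0.4,0,0],[0,0,0]],[40,[0.4,0,0],[0,0,0]],[40,[0.4,0,0],[0,0,0]]]' >/dev/null; python3 s.py
```

```text
z [ 532.5 -211.7   32.7] F [ 0.1 -0.6 -0.3] Ftool [ 0.3 -0.5 -0.3] Mw [ 0.07 -0.19 -0.  ] 46.6 q7 43.5 yaw_z 36.7 17.37
```

```bash
python3 -m pendant '[[40,[0.4,0,0],[0,0,0]],[40,[0.4,0,0],[0,0,0]],[40,[0.4,0,0],[0,0,0]]]' >/dev/null; python3 s.py
```

```text
z [ 532.7 -211.8   32.6] F [0.2 0.4 2.2] Ftool [-2.2  0.2  0.3] Mw [ 0.08 -0.   -0.01] 47.4 q7 43.5 yaw_z 36.7 17.62
```

Contact with the floor is confirmed at about 2 N. I'll open gradually.

```bash
python3 -m pendant '[[40,[-0.3,0,0],[0,0,0]],[48,[-0.3,0,0],[0,0,0]],[50,[-0.3,0,0],[0,0,0]],[54,[-0.3,0,0],[0,0,0]],[58,[-0.3,0,0],[0,0,0]],[62,[-0.3,0,0],[0,0,0]],[64,[-0.3,0,0],[0,0,0]],[64,[-0.3,0,0],[0,0,0]],[64,[-0.3,0,0],[0,0,0]]]' 10; python3 s.py
python3 - <<'E'
from h import *
d=optics.read_camera("wrist"); cv2.imwrite("pics/w7.png",d["image"])
E
```

```text
time_s: 18.37
tool_pos: [0.5325, -0.2117, 0.0326]
tool_rot: [-95.4, 90.0, -58.7]
force: [-0.5, -0.1, -0.3]
grip_width: 0.0633
z [ 532.5 -211.7   32.6] F [-0.5 -0.1 -0.3] Ftool [ 0.3  0.2 -0.5] Mw [ 0.01 -0.1  -0.05] 63.3 q7 43.5 yaw_z 36.7 18.37
```

View pics/w7.png

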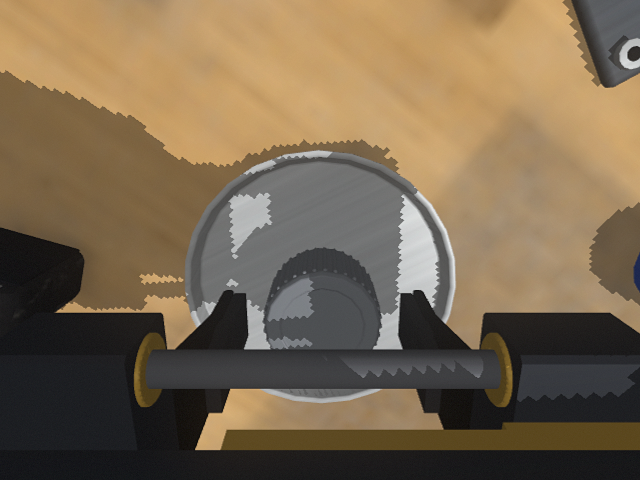

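w7 shows the cap standing at (322, 310) in the dish, with both fingers clear of it at (240, 340) and (410, 340). I'll retract straight up.

```bash
python3 -m pendant '[[64,[-5,0,0],[0,0,0]],[64,[-15,0,0],[0,0,0]],[64,[-35,0,0],[0,0,0]],[70,[-60,0,0],[0,0,0]],[70,[-90,0,0],[0,0,0]],[70,[-120,0,0],[0,0,0]],[70,[-140,0,0],[0,0,0]],[70,[-150,0,0],[0,0,0]],[70,[-150,0,0],[0,0,0]],[70,[-150,0,0],[0,0,0]]]'; python3 s.py
python3 - <<'E'
from h import *
d=optics.read_camera("wrist"); cv2.imwrite("pics/w8.png",d["image"]); P=cloud(d)
q=P[(np.hypot(P[:,0]-.532,P[:,1]+.212)<.045)&(P[:,2]>.03)&(P[:,2]<.08)]
print(np.percentile(q[:,2],[5,50,95])); t=q[np.abs(q[:,2]-np.percentile(q[:,2],70))<.003]
print(t.mean(0), cv2.minEnclosingCircle((t[:,:2]*1000).astype(np.float32)), np.linalg.lstsq(np.c_[t[:,:2],np.ones(len(t))],t[:,2],rcond=None)[0])
d=optics.read_camera("scene"); cv2.imwrite("pics/s8.png",d["image"])
D={n:optics.read_camera(n) for n in ["top","scene"]}
for l in ["sanding_block","wax_bar","tape"]:
    for n,d in D.items():
        for k in models.masks_of(n,l)[:1]:
            p=cloud(d,k["pixels"]); print(l,n,round(k["confidence"],2),np.round(np.median(p,0),3))
E
```

```text
time_s: 19.25
tool_pos: [0.5323, -0.2117, 0.1825]
tool_rot: [-114.5, 90.0, -77.7]
force: [0.2, 0.3, -0.1]
grip_width: 0.0702
z [ 532.3 -211.7  182.5] F [ 0.2  0.3 -0.1] Ftool [0.1 0.1 0.4] Mw [ 0.01 -0.13 -0.02] 70.2 q7 48.7 yaw_z 36.7 19.25
[0.04085139 0.04479239 0.04619286]
[ 0.53188274 -0.21181994  0.04485731] ((532.2564086914062, -212.43226623535156), 24.03685188293457) [ 0.00173897 -0.00320157  0.04325423]
sanding_block top 0.56 [0.716 0.014 0.024]
sanding_block scene 0.62 [0.709 0.021 0.021]
wax_bar top 0.85 [ 0.408 -0.074  0.013]
wax_bar scene 0.64 [ 0.404 -0.068  0.012]
tape top 0.56 [0.568 0.315 0.022]
tape scene 0.65 [0.562 0.318 0.018]
```

View pics/w8.png

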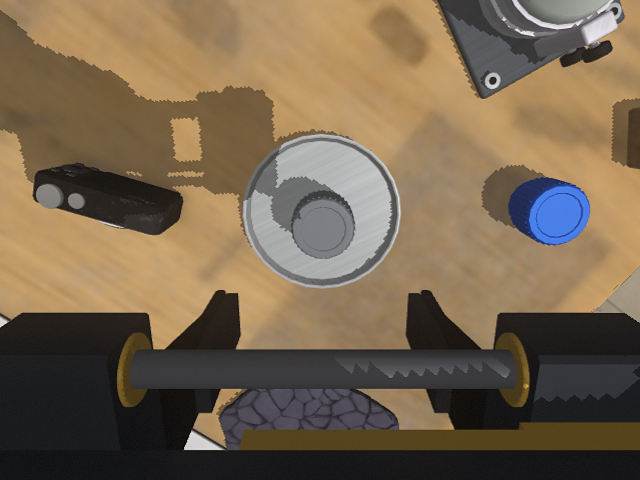

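View pics/s8.png

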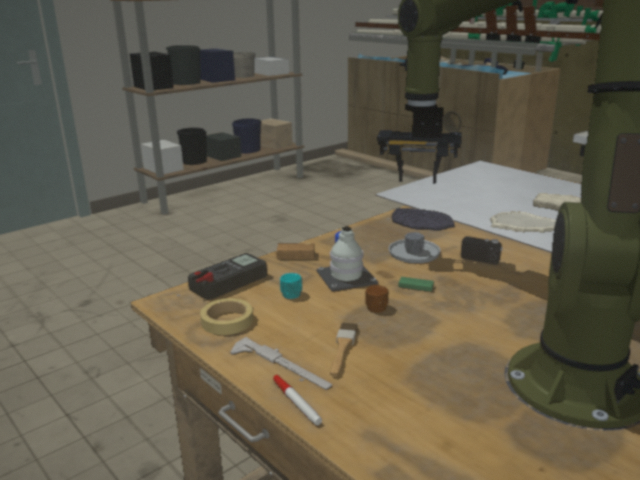

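The cap stands level in the dish, shown at (322, 228) in w8 and (414, 243) in s8. The neck is bare and the bystanders have not moved.

```bash
python3 -c "
from cell import env
print(env.sign_off())"
```

```text
the job is handed in; nothing more can be done
None
```

The bottle is open, and the cap is standing right side up in the steel dish. I handed the job in shortly after 19 s, well inside the 64 s limit.

- **Press and turn:** I gripped the cap's shell by the side and pressed it down 13.6 mm. I turned it about 102° anticlockwise, holding 9 to 14 N (mostly 10 to 14, dipping to 9 once early in the turn). The highest reading was 14.3 N, against the 24 N limit.
- **Lift:** The cap came up with about 1 to 2 N of resistance, so it was not forced or torn off.
- **Set-down:** It touched the dish floor at about 2 N, and I opened the fingers and backed straight up.

**Last checks:** The cap's top is level at z ≈ 45 mm, 2 to 3 mm from the dish centre. The bottle's neck is bare. The sanding block, wax bar and tape are within about 3 mm of their starting positions, which is camera noise. The gripper is about 150 mm above the cap and touches nothing.

**Unclear reading:** The turning torque was near the noise, no more than about 0.12 N m and often near zero. I could not tell from it exactly when the dogs engaged, so I confirmed the catch had let go with a gentle lift.

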